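# Empty the forming die, then hold the drive hatch just below its balance point

## Task

The forming die must be empty before the drive hatch next to it may be opened: lift the bent aluminium U-bracket out of the die, set it down in the blue tray without dropping it, and let go. Then take the hatch by its orange bar and raise it clearly past its balance point (57 degrees open, the red mark on the quadrant) but not so far that it flies open to its stop, and ease it back. Finish while holding it still by the bar about ten degrees short of the balance point (the green band), so that the interlock switch can be set there; do not let the hatch drop and leave the other things on the bench alone.

Things in the scene. Friction and masses are not known exactly. Their poses are not given: they have to be found in the camera images.
- bracket: Loose bent-aluminium U-bracket, 50 mm long (its x), 40 mm wide (its y), 45 mm high, walls 3 mm, 40 to 85 g, open side up; origin at the centre of its underside, z up. It starts seated in the die's cavity, its axes along the die's, its sides standing 30 mm proud of the die face: grip it across its 40 mm width, from above.
- die: Fixed steel forming die, block 150 (x) x 110 (y) x 50 mm high on a 170 x 130 x 6 mm plate; origin at the centre of its underside, which lies on the table. Open cavity in the middle of its top face, 54 x 44 mm and 15 mm deep (2 mm play round the bracket). Four brass pins 25 mm high stand on the top at its corners, 62 mm (x) and 42 mm (y) from the centre. Stands left or right of the tray; the drive box stands on the other side.
- tray: Fixed open blue tray between die and drive box, 130 (x) x 110 (y) x 30 mm high, walls 4 mm, floor 4 mm thick; origin at the centre of its underside, on the table.
- rig: Fixed grey drive box, 175 (x) x 230 (y) mm, 111 mm high, open on top under the hatch; origin at the centre of its underside, on the table; its x points from the hatch's bar to the hinge. On its +y side stands a fixed thin quadrant arc (3 mm thick, 14 mm wide) of 120 mm radius about the hinge, up to 115 mm above the box, green over the band to hold the hatch in and red at the balance point.
- hatch_hinge (a point): Middle of the hatch's hinge axis, which is horizontal and runs along the drive box's y; 115 mm above the table, at x = +77.5 mm, y = 0 of the drive box. Fixed.
- hatch_bar (a point): Middle of the hatch's orange round bar, 14 mm in diameter, 120 mm long along the box's y (about 100 mm free between its two 8 mm wide arms); 205 mm from the hinge axis, in the hatch's plane, 115 mm above the table when shut. The free gap between bar and hatch edge is 43 mm, and below the bar there is nothing down to the table. The bar's own surface is fixed to the hatch but round, so it can turn between finger pads. The point turns with the hatch.
- hatch (a joint): Opening angle of the hatch (rad): aluminium plate 155 mm deep, 226 mm wide, 6 mm thick; 0 = shut and level, grows as the bar rises and swings towards the hinge; stop at 1.75. A counterbalance spring carries part of its weight (0.8 kg with the bar): below 1.00 rad it falls shut, above 1.00 rad it swings open by itself; hardly any friction. It takes about 1 N at the bar to raise and 0.3 N to hold at 0.83 rad. Starts shut.
- mouse: Bystander: black computer mouse, 105 x 60 x 33 mm, on a dark mat. Origin at underside.
- flask: Bystander: teal drinking flask, 68 mm in diameter, 220 mm high. Origin at underside.
- carton: Bystander: cardboard carton 160 x 80 x 60 mm. Origin at underside.
- driver: Bystander: screwdriver lying on the bench beyond the tray. Origin at underside.
- breaker: Bystander: white circuit breaker with a red toggle, 45 x 50 x 62 mm. Origin at underside.
- coupling: Bystander: steel coupling ring, 44 mm in diameter, 22 mm high. Origin at underside.
Mind the look-alikes: they are no part of the job. Several things have the shape of the tray; the one meant has the colours described above.

How it is judged:
By the outcome, as a careful person would: the job done as asked, in the order asked, and still so for the second after the job is handed in, while the arm keeps its last pose, push and grip.
It also fails if it takes over 58 s, if anything falls off the work surface, if the arm or the gripper's body presses on something with over 40 N, if the wrist force passes 120 N, or if a joint passes its speed limit or range.

## Robot

A 6-joint arm with a two-finger parallel gripper is mounted at the origin on the work surface. World frame = base frame: x ahead of the robot, y to its left, z up, the work surface at z = 0. Lengths are in m, angles in rad, forces in N, time in s.
With the tool pointing down it reaches from about 0.4 to 0.825 m from the base axis. Payload 7 kg.
Tool frame: the origin (TCP) lies midway between the tips of the shut fingers; the grasp point (between the pads) lies arm.hold_point_z behind it (arm.hold_point_z is the distance from the TCP to the grasp point, in m); z points along the fingers, y is the line along which they close (so a half turn about z gives the same grasp; the last joint's range is limited). The gripper opens to 88 mm and grips with 3 to 60 N. Pads are 19 mm wide; open, the fingers measure 130 mm over their backs; the gripper's body (78 mm by 193 mm) begins 47 mm behind the grasp point.
Start: joints at [-0.97, 0.359, 0.012, 0, -1.224, -0.288], TCP at [0.208, -0.642, 0.227] pointing down, gripper open.
Joint ranges: [-3.07, 3.07], [-1.43, 2.12], [-1.02, 1.25], [-3.03, 1.67], [-3.05, -0], [-3.03, 3.03]. Speed limits (rad/s): [2.39, 2.39, 3.01, 3.14, 3.14, 3.14].

## Interface

Orientations are given as [roll, pitch, yaw] about the fixed x, y, z axes, in that order (R = Rz(yaw) Ry(pitch) Rx(roll)).
In Python, from station import arm gives the robot as it stands.
- The arm moves only by the shell command python3 -m crank 'ROWS' [OPENING] [FORCE]. ROWS is JSON, a list that holds one entry, the list of rows, each a list of 4 numbers: the shift along the tool's x, y, z in units of 25 mm (1.0 is 25 mm), then the turn about the tool's z in units of 5 degrees (1.0 is 5 degrees). A call has 1 to 12 rows; each row is the pose to reach, as a shift and turn from the pose commanded when the call began, along the tool's axes at that moment; what a row does not reach only later rows make up. A row lasts 1/8 s, in which the tool goes at most 62.5 mm and 10.7 degrees, less where a joint would pass 70% of its speed; a pose out of reach is approached as far as the arm can. A call with a gripper value outside its range is refused whole. OPENING is the closure, from 0 (fully open) to 1 (shut), set as the call begins (- or left out, the last holds). The fingers move at their own pace and stop on an object; FORCE is the grip in N (left out, the last holds). Time passes only in rows, so rows that repeat a pose let the fingers close. It gives the time, the measured TCP pose, the force, the opening and the grip force at its end, in the units of the state.
- arm.get_state(): the state, without advancing time (a new reading comes with each control period).
- arm.grab_frame(name): name is "scene" or "top"; returns (picture, depth): 384x512x3 uint8, red, green, blue; 384x512 float32, m along the optical axis (not along the pixel's ray), 0 where there is no reading.
- arm.get_calibration(name): a dict with "mtx" (3x3 intrinsics, pixels), "R" (3x3) and "t" (3): a world point X has camera coordinates R X + t. Camera axes: x right, y down, z forward; pixel columns grow to the right and rows downward; lengths in m; the calibration is good to about 2 mm. A picture is of the moment at which its call begins. get_calibration takes no time and is no camera call.
- arm.job_done(): hands the job in; it is judged then, once.
Trained networks look in the newest picture that a camera, given by its name, has taken for a name from the list of things; names that differ only in an ending like _2 or _b are one class to them, and where a whole thing is asked for, a point or a joint stands for the part that bears it (a point fixed in the world has none). Each returns a list of dicts, best first, with "score" (0 to 1); they miss things now and then, are a little off and sometimes report something else, mostly with a low value. They report only what shows in the picture. A call takes as long as a camera call. They do not tell look-alikes from the thing itself.
- arm.recognise(thing, camera): "extent" ([left, top, width, height] in pixels, round what is visible of it).
- arm.trace(thing, camera): "mask" (384x512 bool, what is visible of it) and "extent" ([left, top, width, height] in pixels, round what is visible of it).
The state is a dict: "t": time; "q": joint angles; "qd": joint speeds; "joint_efforts": joint torques, N m; "eef_pos": TCP position; "ee_rot": TCP orientation; "force": force on the tool from outside, world axes, zero at the start; "moment": the same for the moment, N m; "width": finger opening in m; "gripper_force": force on a finger pad.
Only numpy, scipy, OpenCV 4.12 (cv2) and the standard library are available. Lean on these libraries where they do the work, as an engineer would, in place of code of your own. Each camera call takes 0.05 s, during which the arm holds its last target. There are 200 camera calls.

## Working session

There is one attempt and no reset: what is moved stays moved. The work goes in short steps, Python scripts to look and compute and a shell command to move; the robot and the scene stay as the last step left them, time stands still between calls to the robot, and variables do not carry over. Pictures are saved under pics/ and viewed, at most 10 in all, crops included, and the job is handed in when it is done.

```bash
ls; mkdir -p pics; python3 - <<'E'
from station import arm
import cv2
s=arm.get_state();print(s['t'],s['eef_pos'],s['ee_rot'],s['width'],arm.hold_point_z)
for n in('scene','top'):
    p,d=arm.grab_frame(n);cv2.imwrite(f'pics/{n}0.png',cv2.resize(p[:,:,::-1],(800,600)))
    c=arm.get_calibration(n);print(n,c)
    for th in('bracket','die','tray','rig','hatch_bar','hatch'):
        print(th,[(round(r['score'],2),r['extent']) for r in arm.recognise(th,n)])
E
```

```text
pics
0.0 [ 0.20754642 -0.64179541  0.2256018 ] [ 3.13993714e+00 -1.21113492e-04 -2.82891685e+00] 0.08766310884117963 0.0188
scene {'mtx': array([[451.18609613,   0.        , 255.78723989],
       [  0.        , 451.18609613, 193.70438829],
       [  0.        ,   0.        ,   1.        ]]), 'R': array([[-0.60533133,  0.79596739, -0.00314521],
       [ 0.65080717,  0.49265456, -0.57770365],
       [-0.45828377, -0.35174904, -0.81624053]]), 't': array([ 0.31304985, -0.25752208,  1.77306547])}
bracket [(0.7, [310.0, 258.6, 21.5, 18.4])]
die [(0.98, [287.5, 245.4, 65.3, 61.0]), (0.44, [192.8, 234.3, 42.0, 42.3])]
tray [(0.82, [245.5, 184.7, 47.4, 46.5]), (0.76, [202.5, 114.2, 32.8, 30.5])]
rig [(0.73, [136.4, 130.9, 90.7, 85.4])]
hatch_bar [(0.65, [141.1, 134.0, 82.5, 60.5])]
hatch []
top {'mtx': array([[414.93462108,   0.        , 258.14944634],
       [  0.        , 414.93462108, 196.63364441],
       [  0.        ,   0.        ,   1.        ]]), 'R': array([[-0.00849019, -0.99994294,  0.0064832 ],
       [-0.99599419,  0.00787917, -0.08907019],
       [ 0.08901402, -0.00721346, -0.99600425]]), 't': array([0.00824395, 0.51874828, 1.79127188])}
bracket [(0.53, [187.0, 179.4, 13.7, 8.3])]
die [(0.91, [172.9, 164.2, 41.1, 45.8])]
tray [(0.7, [242.9, 193.6, 31.6, 32.4]), (0.68, [324.3, 233.7, 31.4, 35.0])]
rig [(0.8, [300.7, 160.8, 57.8, 52.0])]
hatch_bar [(0.65, [241.6, 194.2, 30.0, 32.2]), (0.62, [298.1, 161.0, 60.6, 54.4])]
hatch [(0.65, [296.9, 164.1, 61.8, 52.8])]
```

View pics/scene0.png

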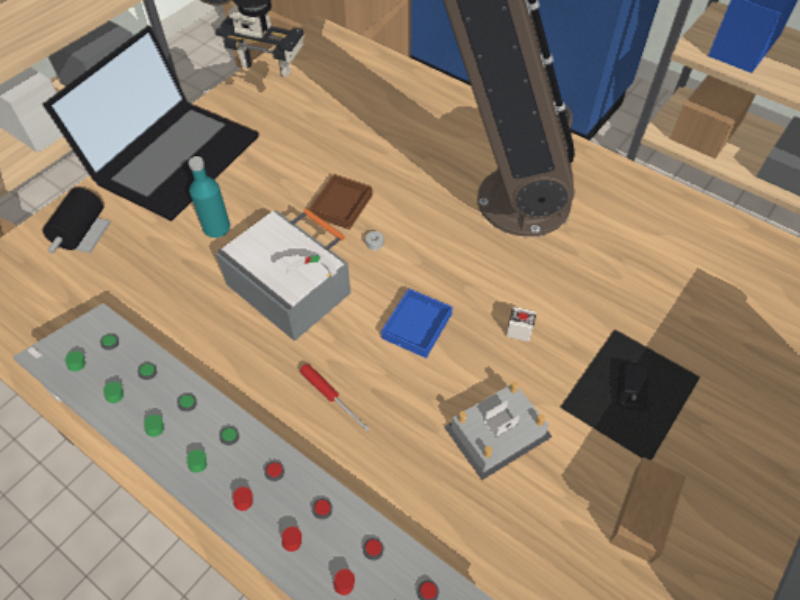

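View pics/top0.png

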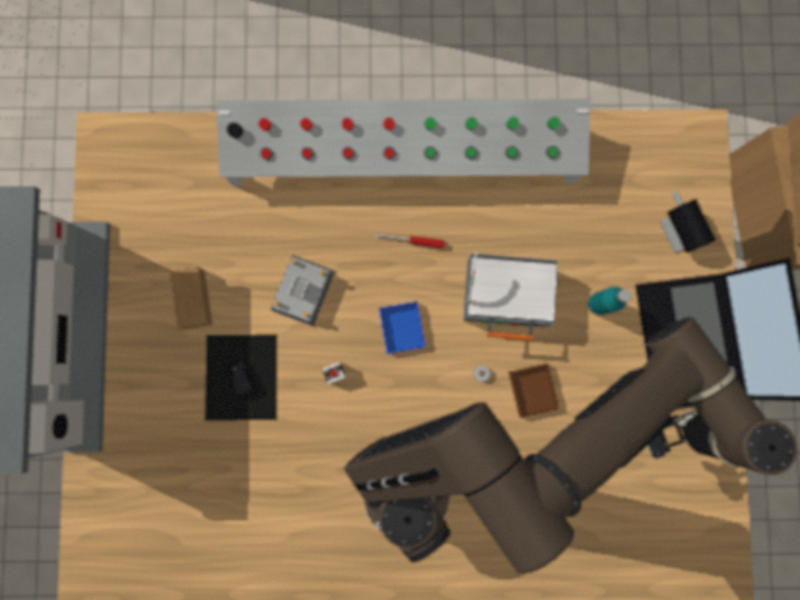

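The scene picture shows the die with the bracket at about (500,415) of 800x600, and two tray-shaped things: the blue one at (417,322) and a brown one at (340,200). The blue one fits the description by colour and lies between die and drive box. The hatch bar (orange) faces the robot, at (323,225).

```bash
cat > h.py <<'E'
from station import arm
import numpy as np, cv2
def cloud(n,d):
    c=arm.get_calibration(n);K=c['mtx'];v,u=np.mgrid[:d.shape[0],:d.shape[1]]
    P=np.stack([(u-K[0,2])/K[0,0]*d,(v-K[1,2])/K[1,1]*d,d],-1)
    return (P-c['t'])@c['R']
def rect(P):
    r=cv2.minAreaRect(np.float32(P[:,:2]*1000));return np.round(r[0],1),np.round(r[1],1),round(r[2],1)
E
python3 - <<'E'
from h import *
out=[]
for n,roi in(('scene',(180,100,180,210)),('top',(160,150,210,120))):
    p,d=arm.grab_frame(n);W=cloud(n,d);x,y,w,h=roi
    out.append(cv2.resize(p[y:y+h,x:x+w,::-1],(400,600*1 if n=='scene' else 229),interpolation=cv2.INTER_CUBIC))
    np.save(n+'.npy',W)
    for th in('die','tray','rig','bracket'):
        for r in arm.trace(th,n)[:2]:
            P=W[r['mask']&(d>0)];z=P[:,2]
            hh=np.histogram(z,np.arange(-.02,.25,.01))[0]
            print(n,th,round(r['score'],2),r['extent'],hh)
            for lo,hi in dict(die=[(.04,.065),(.07,.1),(-.02,.065)],tray=[(.02,.04),(-.01,.04)],rig=[(.1,.125),(.1,.3),(.03,.1)],bracket=[(.062,.1)])[th]:
                Q=P[(z>lo)&(z<hi)]
                if len(Q)>10: print('   ',lo,hi,len(Q),*rect(Q),np.round(np.median(Q,0),4))
    hsv=cv2.cvtColor(p,cv2.COLOR_RGB2HSV)
    for nm,lo,hi in(('orange',(5,150,120),(14,255,255)),('blue',(108,150,60),(122,255,255))):
        m=(cv2.inRange(hsv,lo,hi)>0)&(d>0)
        m[:y]=0;m[y+h:]=0;m[:,:x-40]=0;m[:,x+w:]=0
        m&=(W[...,2]>(.09 if nm=='orange' else -.01))&(W[...,2]<.15)
        if nm=='orange': m&=W[...,0]<.7
        P=W[m];
        if len(P)>5: print(n,nm,len(P),*rect(P),np.round(np.percentile(P[:,2],[5,50,95]),4))
a,b=out;b=cv2.copyMakeBorder(b,0,600-229,0,0,0)
cv2.imwrite('pics/crop1.png',np.hstack([a,b]))
E
```

```text
scene die 0.92 [287.8, 246.1, 64.7, 60.1] [  0  11 292  99  76  86 717 610  30  62   5   0   0   0   0   0   0   0
   0   0   0   0   0   0   0   0]
    0.04 0.065 1342 [575.7 287.2] [111.1 151.9] 68.5 [0.5841 0.292  0.0497]
    0.07 0.1 67 [577.4 288.5] [ 94.3 136.1] 70.2 [0.5637 0.3021 0.0743]
    -0.02 0.065 1906 [568.9 289.8] [129.8 186.4] 68.5 [0.5984 0.298  0.0482]
scene tray 0.63 [247.3, 184.8, 45.3, 44.3] [  0  73 729 148 183  51   0   0   0   0   0   0   0   0   0   0   0   0
   0   0   0   0   0   0   0   0]
    0.02 0.04 234 [467.6   7.3] [136.5 111.4] 9.4 [0.476  0.0141 0.0276]
    -0.01 0.04 1184 [467.8   7.5] [137.5 111. ] 10.0 [0.4634 0.0056 0.0059]
scene tray 0.63 [199.2, 109.5, 38.7, 33.9] [  0  49 451 149 152  50   0   0   0   0   0   0   0   0   0   0   0   0
   0   0   0   0   0   0   0   0]
    0.02 0.04 202 [ 290.5 -358.4] [138.5 113.4] 12.9 [ 0.2931 -0.3571  0.0266]
    -0.01 0.04 851 [ 290.3 -358.1] [138.3 113.9] 13.4 [ 0.2842 -0.3621  0.0076]
scene rig 0.63 [138.6, 132.8, 86.7, 83.3] [   0   14  105  120  125  137  116  133  142  113  140  136  203 2012
  681
[... 2430 characters left out ...]
3 2358 [ 537.9 -283. ] [235.7 222.6] 84.7 [ 0.5563 -0.2836  0.1175]
    0.03 0.1 150 [ 510.8 -243.5] [282.8 139.7] 50.0 [ 0.4791 -0.2128  0.0643]
top rig 0.5 [145.3, 230.9, 18.5, 25.9] [  0   1   5  53  94 145  32   0   0   0   0   0   0   0   0   0   0   0
   0   0   0   0   0   0   0   0]
    0.03 0.1 177 [324.9 454.7] [92.  49.2] 21.5 [0.3176 0.4527 0.0362]
top bracket 0.54 [186.7, 181.1, 10.7, 7.6] [ 0  0  0  0  2 38 27  3  7  8  5  0  0  0  0  0  0  0  0  0  0  0  0  0
  0  0]
    0.062 0.1 19 [570.5 289.4] [39.  33.2] 66.3 [0.5689 0.2778 0.0745]
top orange 96 [ 433.6 -275.4] [116.5  13.3] 85.0 [0.1132 0.119  0.1256]
top blue 628 [464.3   9. ] [123.8 100.3] 9.1 [-0.0027  0.0045  0.0127]
```

View pics/crop1.png

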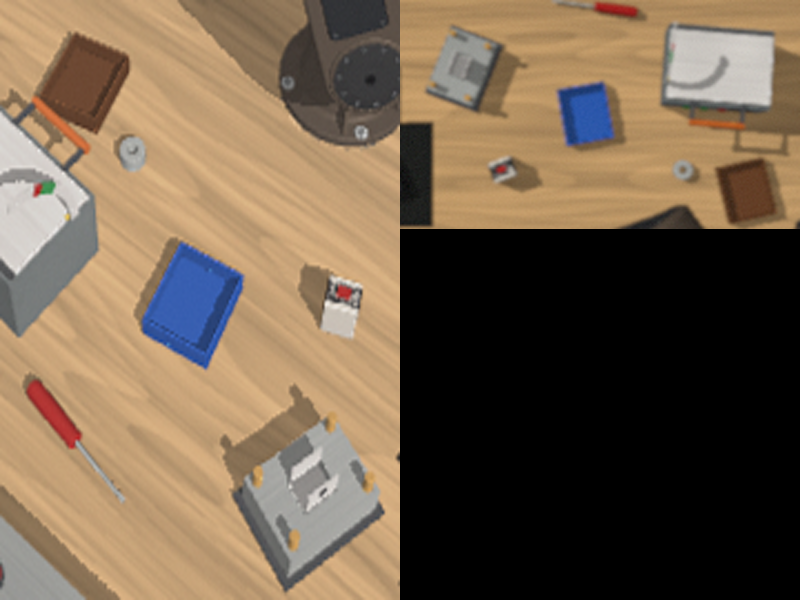

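The crop confirms the tray: blue one at (193,305) of the left half; the brown one at (85,80) is the look-alike. The bracket's two walls stand in the die at (312,477). Now I work out the first move.

```bash
cat >> h.py <<'E'
from scipy.spatial.transform import Rotation as Ro
def rows(*T):
    s=arm.get_state();p=s['eef_pos'];R=Ro.from_euler('xyz',s['ee_rot']);y0=np.degrees(s['ee_rot'][2])
    for x,y,z,yaw in T:
        v=R.inv().apply(np.array([x,y,z])-p)/.025
        w=-(yaw-y0+180)%360-180
        w=-((yaw-y0+180)%360-180)
        print(np.round(v,2),round(w/5,2),'dist rows',round(np.linalg.norm(v)/2.5,1))
def st():
    s=arm.get_state();print(round(s['t'],2),np.round(s['eef_pos'],4),np.round(np.degrees(s['ee_rot']),2),'F',np.round(s['force'],1),'w',round(s['width'],4),s['gripper_force'],np.round(s['q'],2))
E
python3 - <<'E'
from h import *
rows((.30,-.5,.32,-120),(.45,-.2,.32,-80),(.574,.2885,.25,-21.3),(.574,.2885,.15,-21.3))
E
```

```text
[-5.26  4.28 -3.74] -8.42 dist rows 3.1
[-14.67  13.85  -3.74] -16.42 dist rows 8.2
[-25.4   30.92  -0.94] -28.16 dist rows 16.0
[-25.4   30.92   3.06] -28.16 dist rows 16.1
```

```bash
python3 -m crank '[[[0,0,-3,-2],[-2,2,-3.8,-4],[-3.7,3.6,-3.8,-6],[-5.3,5.3,-3.8,-8],[-7,7,-3.8,-10],[-9,9,-3.8,-12],[-11,11,-3.8,-14],[-13,13,-3.8,-16],[-14.7,14.5,-3.8,-18],[-16,16.3,-3.8,-20],[-17.3,18,-3.8,-22],[-18.5,20,-3.8,-24]]]' 0; python3 - <<'E'
from h import *
st();rows((.574,.2885,.25,-21.3),(.574,.2885,.12,-21.3))
E
```

```text
t: 2.7
eef_pos: [0.4939, -0.0237, 0.3218]
ee_rot: [-3.141, -0.0, -0.728]
force: [1.4, -0.2, -0.9]
width: 0.0877
gripper_force: 0.0
2.7 [ 0.4939 -0.0237  0.3218] [-1.7997e+02 -3.0000e-02 -4.1740e+01] F [ 1.4 -0.2 -0.9] w 0.0877 0.0 [ 0.35  0.   -0.21  0.   -1.35  0.49]
[ -5.93 -11.45   2.88] -4.09 dist rows 5.3
[ -5.93 -11.45   8.08] -4.09 dist rows 6.1
```

```bash
python3 -m crank '[[[-1.1,-2.2,0.5,-2],[-2.2,-4.3,1.2,-4.1],[-3.3,-6.4,2,-4.1],[-4.4,-8.5,2.6,-4.1],[-5.5,-10.6,2.9,-4.1],[-5.93,-11.45,4,-4.1],[-5.93,-11.45,6,-4.1],[-5.93,-11.45,7.5,-4.1],[-5.93,-11.45,8.1,-4.1],[-5.93,-11.45,8.1,-4.1],[-5.93,-11.45,8.1,-4.1]]]'; python3 - <<'E'
from h import *
st();rows((.574,.2885,.056,-21.3))
out=[]
for n,roi in(('scene',(270,220,100,100)),):
    p,d=arm.grab_frame(n);x,y,w,h=roi
    cv2.imwrite('pics/die2.png',cv2.resize(p[y:y+h,x:x+w,::-1],(600,600),interpolation=cv2.INTER_CUBIC))
E
```

```text
t: 4.08
eef_pos: [0.5763, 0.2866, 0.121]
ee_rot: [-3.139, -0.002, -0.376]
force: [-0.3, 0.5, -0.3]
width: 0.0876
gripper_force: 0.0
4.08 [0.5763 0.2866 0.121 ] [-1.7987e+02 -9.0000e-02 -2.1570e+01] F [-0.3  0.5 -0.3] w 0.0876 0.0 [ 0.76  0.39 -0.2   0.   -0.98  0.43]
[-0.12 -0.03  2.6 ] -0.05 dist rows 1.0
```

View pics/die2.png

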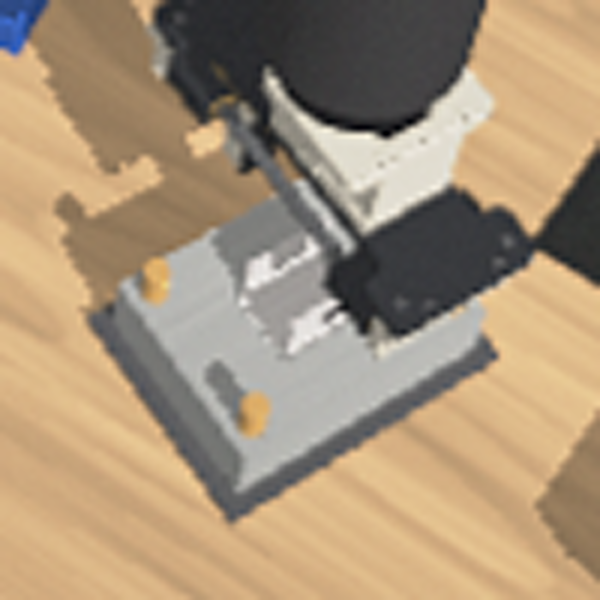

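The crop shows the two bracket walls (280,260) and (315,325) separated along the die's short axis, with the finger pair aligned with it.

```bash
python3 -m crank '[[[-0.1,0,0.6,0],[-0.1,0,1.2,0],[-0.1,0,1.8,0],[-0.1,0,2.3,0],[-0.1,0,2.6,0],[-0.1,0,2.6,0],[-0.1,0,2.6,0]]]'; python3 -m crank '[[[0,0,0,0],[0,0,0,0],[0,0,0,0],[0,0,0,0],[0,0,0,0],[0,0,0,0],[0,0,0,0],[0,0,0,0]]]' 1 12
```

```text
t: 5.0
eef_pos: [0.5733, 0.2871, 0.0544]
ee_rot: [-3.141, -0.0, -0.376]
force: [0.5, 0.5, -0.9]
width: 0.0875
gripper_force: 0.0
t: 6.0
eef_pos: [0.573, 0.287, 0.0541]
ee_rot: [-3.141, -0.0, -0.377]
force: [-0.0, 0.1, -0.5]
width: 0.0402
gripper_force: 12.0
```

```bash
python3 -m crank '[[[0,0,-0.3,0],[0,0,-0.7,0],[0,0,-1.3,0],[0,0,-2,0],[0,0,-3,0],[0,0,-4,0],[0,0,-4.6,0],[0,0,-4.6,0]]]'; python3 - <<'E'
from h import *
st();rows((.467,.009,.17,-80.6),(.467,.009,.05,-80.6))
E
```

```text
t: 7.0
eef_pos: [0.5734, 0.2873, 0.1707]
ee_rot: [-3.139, -0.001, -0.377]
force: [0.3, -0.1, -1.0]
width: 0.0397
gripper_force: 12.0
7.0 [0.5734 0.2873 0.1707] [-1.7986e+02 -7.0000e-02 -2.1580e+01] F [ 0.3 -0.1 -1. ] w 0.0397 11.999935358762741 [ 0.77  0.34 -0.15  0.   -1.08  0.43]
[ 0.13 11.92  0.  ] 11.8 dist rows 4.8
[ 0.13 11.93  4.8 ] 11.8 dist rows 5.1
```

```bash
python3 -m crank '[[[0,1.5,0,1.5],[0,3,0,3],[0,4.5,0,4.5],[0,6,0,6],[0.1,7.5,0,7.5],[0.1,9,0,9],[0.1,10.3,0,10.3],[0.13,11.3,0,11.3],[0.13,11.92,0,11.8],[0.13,11.92,1.5,11.8],[0.13,11.92,3,11.8],[0.13,11.92,4.4,11.8]]]'; python3 -m crank '[[[0,0,0,0],[0,0,0,0]]]'; python3 - <<'E'
from h import *
st();rows((.467,.009,.024,-80.6))
p,d=arm.grab_frame('scene');x,y,w,h=210,140,120,120
cv2.imwrite('pics/tray3.png',cv2.resize(p[y:y+h,x:x+w,::-1],(600,600),interpolation=cv2.INTER_CUBIC))
E
```

```text
t: 8.5
eef_pos: [0.4661, 0.0086, 0.0577]
ee_rot: [3.141, 0.0, -1.406]
force: [0.2, 0.6, -0.0]
width: 0.04
gripper_force: 12.0
t: 8.75
eef_pos: [0.4671, 0.0089, 0.0598]
ee_rot: [-3.141, -0.0, -1.406]
force: [0.5, -0.2, 0.0]
width: 0.0401
gripper_force: 12.0
8.75 [0.4671 0.0089 0.0598] [-1.7997e+02 -1.0000e-02 -8.0530e+01] F [ 0.5 -0.2  0. ] w 0.0401 11.999878138303757 [ 0.44  0.2  -0.65  0.   -0.71 -0.28]
[-0.01  0.    1.43] 0.01 dist rows 0.6
```

View pics/tray3.png

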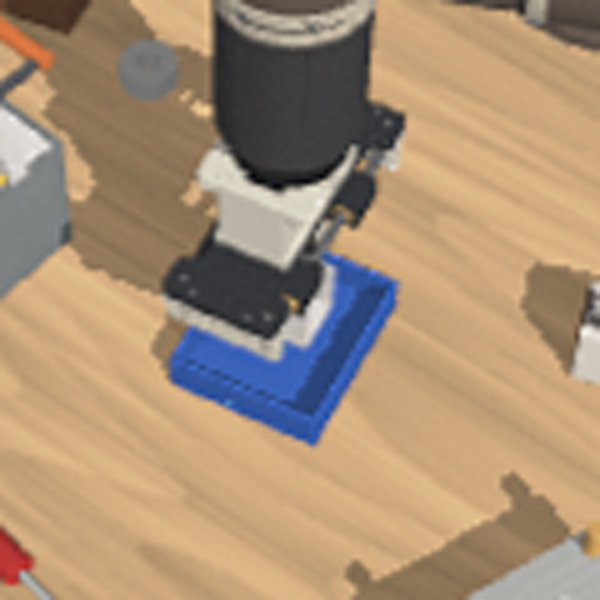

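The gripper with the bracket is centred above the blue tray (at (290,320) in the crop). Lowering gently.

```bash
python3 -m crank '[[[0,0,0.4,0],[0,0,0.8,0],[0,0,1.1,0],[0,0,1.25,0],[0,0,1.35,0],[0,0,1.4,0],[0,0,1.4,0]]]'; python3 -m crank '[[[0,0,0.03,0],[0,0,0.06,0],[0,0,0.06,0]]]'
```

```text
t: 9.68
eef_pos: [0.4665, 0.0086, 0.0241]
ee_rot: [-3.141, 0.0, -1.406]
force: [0.8, -0.1, -0.0]
width: 0.0395
gripper_force: 12.0
t: 10.05
eef_pos: [0.4665, 0.0087, 0.023]
ee_rot: [-3.141, 0.0, -1.406]
force: [-1.8, -0.4, 5.3]
width: 0.0398
gripper_force: 12.0
```

Contact felt (5 N). Release partly, then rise.

```bash
python3 -m crank '[[[0,0,0,0],[0,0,0,0],[0,0,0,0],[0,0,0,0]]]' 0.33; python3 -m crank '[[[0,0,-0.5,0],[0,0,-1.2,0],[0,0,-2.5,0],[0,0,-4.5,0],[0,0,-6.8,0],[0,0,-8,0],[0,0,-8,0]]]' 0.55; python3 - <<'E'
from h import *
st()
for n in('scene','top'):
    p,d=arm.grab_frame(n)
    for th in ('bracket','hatch_bar','flask'):print(n,th,[(round(r['score'],2),r['extent']) for r in arm.recognise(th,n)][:2])
# poses above bar: rig x dir -5 deg -> tool yaw -95
rows((.436,-.2753,.23,-95),(.436,-.2753,.15,-95))
E
```

```text
t: 10.55
eef_pos: [0.4664, 0.0086, 0.0225]
ee_rot: [3.142, -0.0, -1.406]
force: [1.0, -0.7, -0.1]
width: 0.0585
gripper_force: 0.0
t: 11.42
eef_pos: [0.4677, 0.009, 0.2262]
ee_rot: [-3.135, 0.001, -1.406]
force: [-0.7, 0.1, 0.1]
width: 0.0393
gripper_force: 0.0
11.43 [0.4677 0.009  0.2262] [-1.7964e+02  7.0000e-02 -8.0560e+01] F [-0.7  0.1  0.1] w 0.0393 0.0 [ 0.44  0.01 -0.43  0.   -1.13 -0.28]
scene bracket []
scene hatch_bar [(0.68, [140.9, 133.4, 78.2, 63.9])]
scene flask [(0.9, [120.6, 102.9, 22.6, 49.2])]
top bracket []
top hatch_bar [(0.83, [297.6, 162.7, 61.8, 55.4])]
top flask [(0.92, [376.9, 182.5, 27.2, 19.5])]
[11.    3.04 -0.32] 2.88 dist rows 4.6
[11.    3.04  2.88] 2.88 dist rows 4.7
```

```bash
python3 - <<'E'
from h import *
p,d=arm.grab_frame('scene');x,y,w,h=220,110,110,140
cv2.imwrite('pics/tray4.png',cv2.resize(p[y:y+h,x:x+w,::-1],(471,600),interpolation=cv2.INTER_CUBIC))
E
```

```text
(no output)
```

View pics/tray4.png

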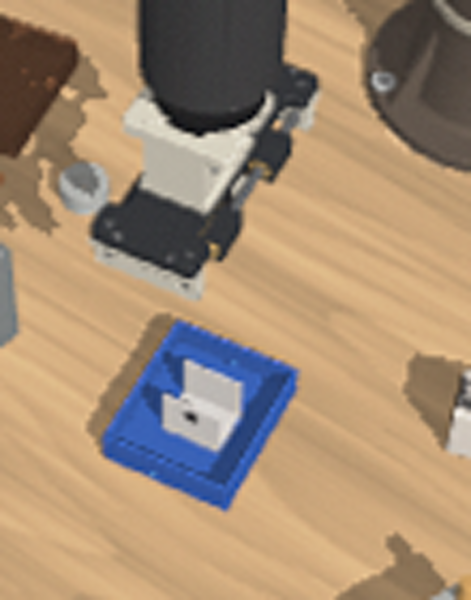

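The bracket stands upright in the blue tray at (205,400), free of the gripper. On to the bar.

```bash
python3 -m crank '[[[2,0.5,-0.3,0.5],[4,1.1,-0.3,1],[6,1.7,-0.3,1.5],[8,2.3,-0.3,2.2],[9.8,2.8,0,2.88],[11,3.04,0.5,2.88],[11,3.04,1.8,2.88],[11,3.04,2.88,2.88],[11,3.04,2.88,2.88],[11,3.04,2.88,2.88]]]' 0.57; python3 - <<'E'
from h import *
st();rows((.436,-.2753,.096,-95))
p,d=arm.grab_frame('scene');x,y,w,h=150,90,100,75
a=cv2.resize(p[y:y+h,x:x+w,::-1],(800,600),interpolation=cv2.INTER_CUBIC)
cv2.imwrite('pics/bar5.png',a)
W=cloud('scene',d);hsv=cv2.cvtColor(p,cv2.COLOR_RGB2HSV)
m=(cv2.inRange(hsv,(5,150,100),(14,255,255))>0)&(d>0)&(abs(W[...,2]-.118)<.012)&(W[...,0]<.5)
print(m.sum(),rect(W[m]))
E
```

```text
t: 13.12
eef_pos: [0.4371, -0.2754, 0.1514]
ee_rot: [-3.141, -0.001, -1.657]
force: [0.4, 0.1, 0.4]
width: 0.038
gripper_force: 0.0
13.12 [ 0.4371 -0.2754  0.1514] [-1.7997e+02 -3.0000e-02 -9.4950e+01] F [0.4 0.1 0.4] w 0.038 0.0 [-0.18  0.16 -0.44  0.   -0.97  0.09]
[0.   0.04 2.22] 0.01 dist rows 0.9
67 (array([ 439.4, -254.3]), array([79.4, 11.4]), 85.1)
```

View pics/bar5.png

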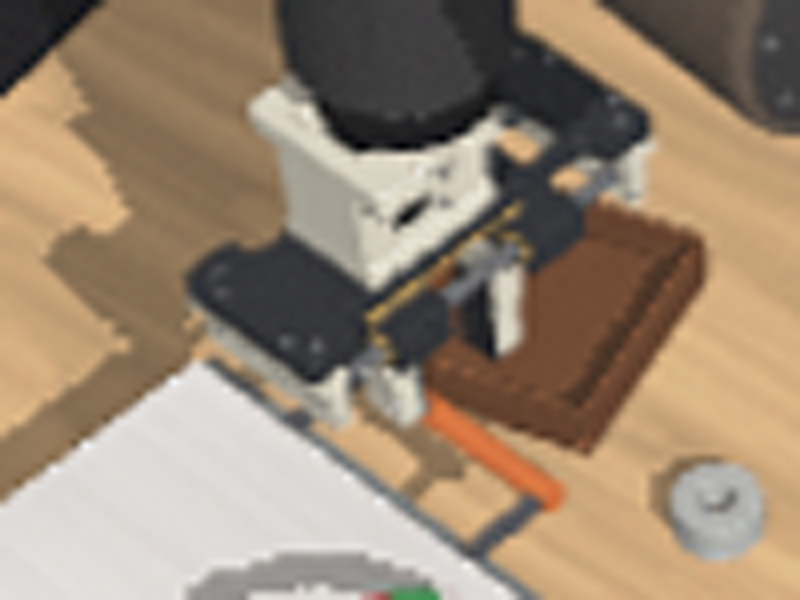

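The fingers straddle the orange bar, which comes out between them at (430,410)–(555,495); the inner finger is on course for the gap. Descend.

```bash
python3 -m crank '[[[0,0,0.4,0],[0,0,0.8,0],[0,0,1.2,0],[0,0,1.6,0],[0,0,2,0],[0,0,2.2,0],[0,0,2.2,0]]]';python3 -m crank '[[[0,0,0,0],[0,0,0,0],[0,0,0,0],[0,0,0,0],[0,0,0,0]]]' 1 8
```

```text
t: 14.05
eef_pos: [0.4362, -0.2751, 0.0951]
ee_rot: [3.141, 0.0, -1.658]
force: [0.7, -0.7, 0.2]
width: 0.0377
gripper_force: 0.0
t: 14.68
eef_pos: [0.4342, -0.275, 0.0953]
ee_rot: [3.138, 0.0, -1.658]
force: [-5.8, -0.7, 2.3]
width: 0.0136
gripper_force: 8.0
```

```bash
python3 -m crank '[[[0,0.08,0,0],[0,0.08,0,0],[0,0.08,0,0]]]' 1 12; python3 -m crank '[[[0,-0.01,-0.36,0],[0,-0.03,-0.71,0],[0,-0.07,-1.07,0],[0,-0.125,-1.42,0],[0,-0.2,-1.77,0],[0,-0.28,-2.12,0],[0,-0.38,-2.47,0],[0,-0.49,-2.8,0],[0,-0.49,-2.8,0],[0,-0.49,-2.8,0]]]'
```

```text
t: 15.05
eef_pos: [0.4343, -0.2749, 0.0956]
ee_rot: [3.141, 0.0, -1.658]
force: [-2.5, -0.6, 1.9]
width: 0.0136
gripper_force: 12.0
t: 16.3
eef_pos: [0.4457, -0.276, 0.1659]
ee_rot: [3.14, 0.0, -1.658]
force: [-6.6, -0.7, 0.8]
width: 0.0134
gripper_force: 12.0
```

```bash
python3 -m crank '[[[0,-0.06,-0.34,0],[0,-0.21,-0.67,0],[0,-0.37,-0.99,0],[0,-0.54,-1.3,0],[0,-0.72,-1.61,0],[0,-0.92,-1.9,0],[0,-1.13,-2.19,0],[0,-1.36,-2.47,0],[0,-1.36,-2.47,0],[0,-1.36,-2.47,0]]]'; python3 - <<'E'
from h import *
st()
# hinge est from contact: bar0
b0=np.array([.4335,.1150]);s=arm.get_state();p=s['eef_pos']
for dx in(-.002,0,.002):
  hx=b0[0]+dx+.205*np.cos(np.radians(5))
  print(dx,np.degrees(np.arctan2(p[2]+.0188-.115,(hx-p[0])/np.cos(np.radians(5)))),np.hypot(p[2]+.0188-.115,(hx-p[0])/.9962))
E
```

```text
t: 17.55
eef_pos: [0.4788, -0.2789, 0.2282]
ee_rot: [3.139, -0.0, -1.658]
force: [-10.6, 2.4, 6.9]
width: 0.0134
gripper_force: 12.0
17.55 [ 0.4788 -0.2789  0.2282] [179.82  -0.   -94.98] F [-10.6   2.4   6.9] w 0.0134 12.001052051782608 [-0.17  0.16 -0.25  0.   -1.16  0.09]
-0.002 39.971008339979065 0.20553422947125563
0 39.61415989826234 0.20707682818269457
0.002 39.262602184720485 0.2086273405006926
```

```bash
python3 -m crank '[[[0,0.06,-0.05,0],[0,0.11,-0.09,0],[0,-0.12,-0.36,0],[0,-0.37,-0.62,0],[0,-0.63,-0.87,0],[0,-0.9,-1.1,0],[0,-0.9,-1.1,0],[0,-0.9,-1.1,0]]]'; python3 - <<'E'
from h import *
st()
p,d=arm.grab_frame('scene');W=cloud('scene',d);hsv=cv2.cvtColor(p,cv2.COLOR_RGB2HSV)
m=(cv2.inRange(hsv,(5,150,100),(14,255,255))>0)&(d>0)&(W[...,2]>.2)&(W[...,2]<.34)&(W[...,0]<.62)&(W[...,1]<-.15)
print(m.sum(),np.round(np.median(W[m],0),4))
# plate plane angle: points in hatch region, rig frame
a=np.radians(-5);ex=np.array([np.cos(a),np.sin(a),0]);ey=np.array([-np.sin(a),np.cos(a),0])
h=np.array([.4335,-.275,.115])+.205*ex;Q=W-h
u,v,z=Q@ex,Q@ey,Q[...,2]
m=(d>0)&(abs(v)<.09)&(u<-.015)&(u>-.16)&(z>.015)&(z<.2)
r=np.hypot(u,z);m&=(r<.15)
print(m.sum(),np.percentile(np.degrees(np.arctan2(z[m],-u[m])),[10,30,50,70,90]))
f=np.polyfit(z[m],u[m],1);print('plane angle',np.degrees(np.arctan2(1,-f[0])),f[1])
x,y,w,hh=120,60,140,150
cv2.imwrite('pics/hatch6.png',cv2.resize(p[y:y+hh,x:x+w,::-1],(560,600),interpolation=cv2.INTER_CUBIC))
E
```

```text
t: 18.55
eef_pos: [0.5026, -0.2809, 0.2548]
ee_rot: [3.141, 0.0, -1.658]
force: [0.1, -0.8, -1.0]
width: 0.0132
gripper_force: 12.0
18.55 [ 0.5026 -0.2809  0.2548] [179.98   0.   -94.98] F [ 0.1 -0.8 -1. ] w 0.0132 11.999780684709549 [-0.17  0.18 -0.17 -0.   -1.22  0.08]
68 [ 0.5098 -0.2468  0.2734]
1578 [49.38782911 50.4914555  51.45882154 52.9168008  56.14106401]
plane angle 48.54871567337107 0.006154961070880878
```

View pics/hatch6.png

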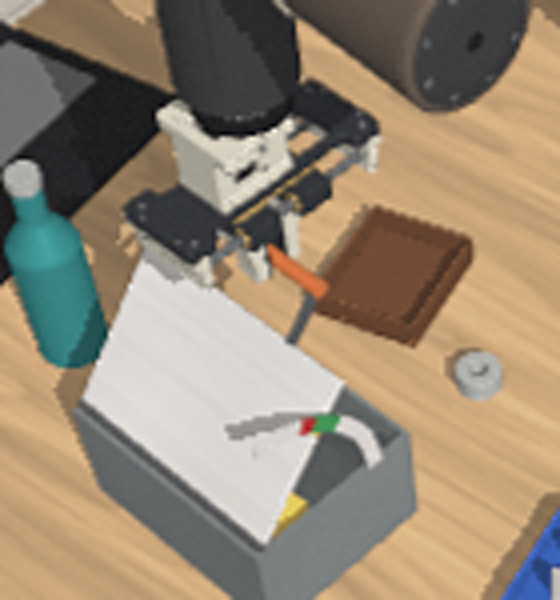

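The hatch is up with the bar held between the fingers at (270,255); the green/red band on the quadrant shows at (322,425)/(307,427). By plate plane and bar position, the angle is about 48.5°. Force is near zero; continue past the balance point with a firmer grip.

```bash
python3 -m crank '[[[0,-0.27,-0.23,0],[0,-0.56,-0.45,0],[0,-0.85,-0.66,0],[0,-1.15,-0.85,0],[0,-1.46,-1.03,0],[0,-1.77,-1.2,0],[0,-1.9,-1.26,0],[0,-1.9,-1.26,0],[0,-1.9,-1.26,0]]]' 1 20; cat > ang.py <<'E'
from h import *
st()
s=arm.get_state();p=s['eef_pos'];print('x-angle',np.degrees(np.arccos((.638-p[0])/.9962/.205)),'z-angle',np.degrees(np.arcsin((p[2]+.0188-.115)/.205)))
a=np.radians(-5);ex=np.array([np.cos(a),np.sin(a),0]);ey=np.array([-np.sin(a),np.cos(a),0])
h=np.array([.434,-.275,.115])+.205*ex
for n in('scene','top'):
    p,d=arm.grab_frame(n);W=cloud(n,d);Q=W-h;u,v,z=Q@ex,Q@ey,Q[...,2];r=np.hypot(u,z)
    m=(d>0)&(abs(v)<.085)&(u<.02)&(z>.03)&(r<.145)&(r>.03)
    th=np.arctan2(z,-u);t0=np.median(th[m])
    for _ in range(4):
        q=m&(abs(u*np.sin(t0)+z*np.cos(t0)-np.median((u*np.sin(t0)+z*np.cos(t0))[m]))<.01)
        c=np.c_[u[q],z[q]];mu=c.mean(0);V=np.linalg.svd(c-mu,full_matrices=False)[2][0];V=V*np.sign(V[1]);t0=np.arctan2(V[1],-V[0])
    print(n,q.sum(),'plane angle',np.degrees(t0),'offset mm',1000*(mu[0]*np.sin(t0)+mu[1]*np.cos(t0)))
E
python3 ang.py
```

```text
t: 19.73
eef_pos: [0.5505, -0.2852, 0.2864]
ee_rot: [-3.141, -0.0, -1.658]
force: [-2.5, -0.5, 4.7]
width: 0.0131
gripper_force: 20.0
19.73 [ 0.5505 -0.2852  0.2864] [-1.7997e+02 -1.0000e-02 -9.4980e+01] F [-2.5 -0.5  4.7] w 0.0131 20.000103414058685 [-0.16  0.24 -0.02  0.   -1.31  0.08]
x-angle 64.62854958187431 z-angle 68.09880168070389
scene 1198 plane angle 64.34871649280763 offset mm 5.074722707082032
  return _methods._mean(a, axis=axis, dtype=dtype,
  ret = ret.dtype.type(ret / rcount)
ang.py:12: RuntimeWarning: Mean of empty slice.
  c=np.c_[u[q],z[q]];mu=c.mean(0);V=np.linalg.svd(c-mu,full_matrices=False)[2][0];V=V*np.sign(V[1]);t0=np.arctan2(V[1],-V[0])
  ret = um.true_divide(
Traceback (most recent call last):
  File "ang.py", line 12, in <module>
    c=np.c_[u[q],z[q]];mu=c.mean(0);V=np.linalg.svd(c-mu,full_matrices=False)[2][0];V=V*np.sign(V[1]);t0=np.arctan2(V[1],-V[0])
                                      ~~~~~~~~~~~~~~~~~~~~~~~~~~~~~~~~~~~~~~~~~~^^^
IndexError: index 0 is out of bounds for axis 0 with size 0
```

Angle 64.4° by both the bar position and the plate plane: clearly past the balance point. Ease back.

```bash
sed -i "s/('scene','top')/('scene',)/" ang.py; python3 -m crank '[[[0,0.16,0.08,0],[0,0.32,0.16,0],[0,0.63,0.34,0],[0,0.94,0.52,0],[0,1.23,0.73,0],[0,1.52,0.94,0],[0,1.74,1.12,0],[0,1.9,1.26,0],[0,2.01,1.36,0],[0,2.01,1.36,0],[0,2.01,1.36,0],[0,2.01,1.36,0]]]'; python3 ang.py
```

```text
t: 21.32
eef_pos: [0.5002, -0.2805, 0.2522]
ee_rot: [3.141, 0.0, -1.658]
force: [0.7, -0.5, 0.1]
width: 0.0134
gripper_force: 20.0
21.32 [ 0.5002 -0.2805  0.2522] [ 1.7999e+02  2.0000e-02 -9.4970e+01] F [ 0.7 -0.5  0.1] w 0.0134 19.99990403652191 [-0.17  0.18 -0.18 -0.   -1.22  0.08]
x-angle 47.58084224114944 z-angle 49.56806206731614
scene 1326 plane angle 47.24308558091024 offset mm 4.806552908160768
```

```bash
python3 -m crank '[[[0,0,0,0],[0,0,0,0],[0,0,0,0],[0,0,0,0]]]'; python3 ang.py; python3 - <<'E'
from h import *
p,d=arm.grab_frame('scene');cv2.imwrite('pics/end7.png',cv2.resize(p[60:300,100:420,::-1],(800,600),interpolation=cv2.INTER_CUBIC))
E
```

```text
t: 21.88
eef_pos: [0.5002, -0.2806, 0.2523]
ee_rot: [-3.141, 0.0, -1.658]
force: [0.6, 2.2, 0.7]
width: 0.0131
gripper_force: 20.0
21.88 [ 0.5002 -0.2806  0.2523] [-1.7999e+02  1.0000e-02 -9.4980e+01] F [0.6 2.2 0.7] w 0.0131 19.999921917915344 [-0.17  0.18 -0.18 -0.   -1.22  0.08]
x-angle 47.581720820769355 z-angle 49.59248364758688
scene 1341 plane angle 47.26825873928976 offset mm 4.9353282543420915
```

View pics/end7.png

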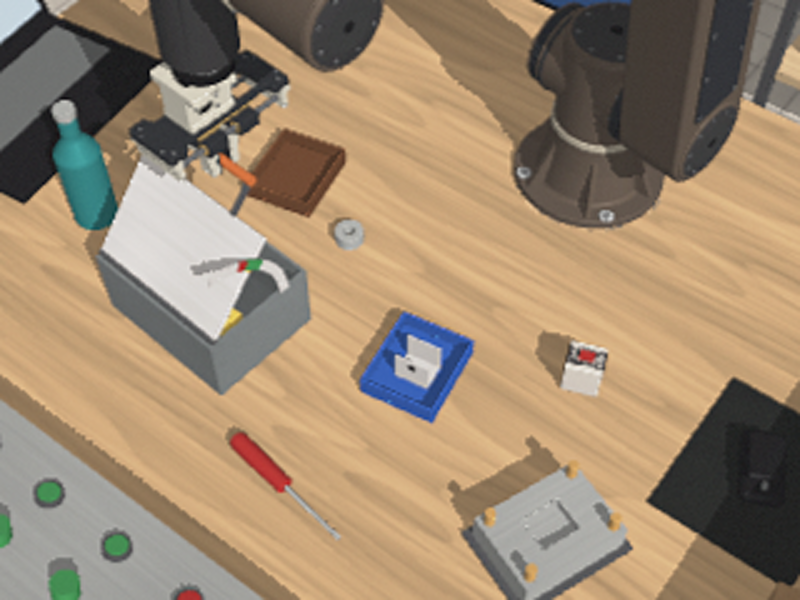

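The bracket stands in the blue tray at (418,365), the die at (550,525) is empty, and the hatch is held still by its bar at (237,168). Everything else is where it was.

```bash
python3 -c "
from station import arm
print(arm.job_done())"
```

```text
the job is handed in; nothing more can be done
None
```

The job is handed in at about 22 s: the bracket stands upright in the blue tray, and the hatch went up to about 64° and is now held still by its bar at about 47.4°, ten degrees short of the balance point.

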